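# Hold the heater cover's hinge in line for its pin

## Robot

A 6-joint arm with a two-finger parallel gripper is mounted at the origin on the work surface. World frame = base frame: x ahead of the robot, y to its left, z up, the work surface at z = 0. Lengths are in m, angles in rad, forces in N, time in s.
With the tool pointing down it reaches from about 0.3 to 0.875 m from the base axis. Payload 6.4 kg.
Tool frame: the origin (TCP) lies at the very end of the fingers, on their centre line; the grasp point (between the pads) lies 19 mm behind it; z points along the fingers, y is the line along which they close (so a half turn about z gives the same grasp; the last joint's range is limited). The gripper opens to 85 mm and grips with 20 to 120 N. Pads are 22 mm wide; open, the fingers measure 114 mm over their backs; the gripper's body (76 mm by 85 mm) begins 54 mm behind the grasp point. The pads swing forward as they close: fully open they stand 13 mm farther back than shut.
Start: joints at [-1.537, 0.181, 1.607, -0, 1.354, -0.206], TCP at [0.137, -0.559, 0.231] pointing down, gripper open.
Joint ranges: [-2.99, 2.99], [-0.89, 2.07], [0.3, 2.58], [-1.14, 4.28], [0, 2.63], [-3.12, 3.12]. Speed limits (rad/s): [2.57, 2.57, 3.01, 3.14, 3.14, 3.14].

## Interface

Orientations are given as a unit quaternion [w, x, y, z].
In Python, from bench import ctrl gives the robot as it stands.
- The arm moves only by the tool jog_arm, never from a script. Its argument "series" is a list that holds one entry, the list of rows, each a list of 7 numbers: the shift along the tool's x, y, z in mm, then the turn, a rotation vector about the tool's x, y, z in rad, then the finger opening in mm, from 0 to 85.4. In form: [[[tx, ty, tz, rx, ry, rz, gripper], ...]]. A call has exactly 10 rows; each row shifts and turns the commanded pose from where the row before left it, along the tool's axes as they then stand; what a row does not reach is not made up. A row lasts 1/10 s, in which the tool goes at most 50 mm and 8.59 degrees, less where a joint would pass 70% of its speed; a pose out of reach is approached as far as the arm can. A call with a gripper value outside its range is refused whole. The fingers move at their own pace and stop on an object; the grip force is fixed at half the most. Time passes only in rows, so rows that do not move let the fingers close, or fill a call up. It gives the time, the measured TCP pose, the force, the opening and the grip force at its end, in the units of the state.
- ctrl.get_obs(): the state, without advancing time (a new reading comes with each control period).
- ctrl.camera(name): name is "scene" or "top"; returns a dict with "frame" (384x512x3 uint8, blue, green, red), "z_map" (384x512 float32, m along the optical axis (not along the pixel's ray), 0 where there is no reading), "fx", "fy", "cx", "cy" (pixels), "k1" (the pictures are not rectified: a ray, as slopes to the right and down, at radius r is drawn at 1 + k1 r^2 times it, then the intrinsics apply), "xyz" and "rotation" of the camera in the world. Camera axes: x right, y down, z forward; pixel columns grow to the right and rows downward; lengths in m; the calibration is good to about 2 mm. A picture is of the moment at which its call begins.
- ctrl.hand_in(): hands the job in; it is judged then, once.
The state is a dict: "time_s": time; "q": joint angles; "dq": joint speeds; "joint_efforts": joint torques, N m; "eef_pos": TCP position; "eef_rot": TCP orientation; "wrist_force": force on the tool from outside, world axes, zero at the start; "torque": the same for the moment, N m; "opening": opening from 0.0 (shut) to 1.0 (fully open); "grasp_force": force on a finger pad.
Only numpy, scipy, OpenCV 4.12 (cv2) and the standard library are available. Lean on these libraries where they do the work, as an engineer would, in place of code of your own. Each camera call takes 0.05 s, during which the arm holds its last target. There are 200 camera calls.

## Task

Make the tube heater safe by pulling its red isolator plug up out of the socket and leaving the plug in the green dish. Then pick up the clear cover, fit its two blue hinge knuckles between the heater's three steel ones, and keep holding it level with all the pin holes in line, so that a colleague can slide the hinge pin through. Finish while still holding the cover: the gripper alone must carry it, not leaning on the heater, and the hinge pin and the two jars stay where they are.

Things in the scene. Friction and masses are not known exactly. Their poses are not given: they have to be found in the camera images.
- heater: White tube heater, fixed, 220 (x) x 280 (y) mm, flat deck 85 mm high. Origin: centre of underside; screen on its -x side. Capped tubes on the deck reach 107 mm. Three steel hinge knuckles along y at x 80, y -15, 45, 105 mm, axis 135 mm high, each 26 mm long, 20 mm outside, 12 mm pin hole, on posts 10 mm thick; the 34 mm gaps between them take the cover's knuckles. Plug socket at x -30, y -95 mm.
- hinge_left (a point): Point on the heater's pin-hole axis, in the middle of the gap between the middle and the +y steel knuckle (in heater frame x 80, y 75, z 135 mm). The cover's leaf_left belongs here.
- hinge_right (a point): The same for the gap between the middle and the -y steel knuckle (in heater frame x 80, y 15, z 135 mm). The cover's leaf_right belongs here.
- socket (a point): Centre of the mouth of the black plug socket (40 x 40 mm housing, 30 mm tall, standing on the heater's deck; mouth 115 mm above the bench).
- plug: Red-handled plug, no cable, 50 g. Origin: centre of its foot, z up. Grey stem 16 (x) x 10 (y) x 32 mm, above it a red grip 36 (x) x 14 (y) mm, z 32 to 68 mm: grip across y. Starts in the socket, foot 30 mm below the mouth, axes parallel to the heater's. Two sprung noses hold it by side ribs: pull straight up with 10 to 20 N; it snaps free within 5 mm and is clear after 30 mm.
- dish: Green open dish fixed to the bench, 150 x 150 x 30 mm, walls and floor 5 mm. Origin: centre of its underside. The plug may stand or lie in it.
- cover: Clear plate with blue trim, 220 g, flat on the bench. Origin: centre of the plate's underside, z up. Plate 90 (x) x 150 (y) x 8 mm; two blue knuckles (26 long, 20 outside, 12 mm hole) off its +x edge at y -30 and 30, axis x 59, z 10 mm. Blue grip rib 14 (x) x 60 (y) mm, z 8 to 42, mid-plate: grip across x. Fitted: axes parallel to the heater's, 4 mm play at each knuckle end, 18 mm above the tubes.
- cover_grip (a point): Point in the middle of the cover's grip rib, 30 mm above the plate's underside.
- leaf_left (a point): Centre of the pin hole of the cover's +y knuckle (in cover frame x 59, y 30, z 10 mm).
- leaf_right (a point): Centre of the pin hole of the cover's -y knuckle (in cover frame x 59, y -30, z 10 mm).
- pin: Steel hinge pin, 7 mm thick, 170 mm long along its y, with a small square head at +y; lies on the bench. Origin: its middle, underside. Leave alone.
- jar_amber: Amber glass jar, 52 mm across, 85 mm tall, standing. Origin: centre of its base. Leave alone.
- jar_white: White plastic jar with blue cap, 48 mm across, 75 mm tall, standing. Origin: centre of its base. Leave alone.

How it is judged:
On the way, in this order (a step that is already met when the one before it is completed fails the run):
1. the plug is clear of the socket (z of plug in the frame of socket above 0.003 m), for 0.1 s.
2. the plug is left in the dish (x of plug in the frame of dish between -0.07 and 0.07 m and y of plug in the frame of dish between -0.07 and 0.07 m and z of plug in the frame of dish below 0.035 m and contact force between plug and the fingers below 0.1 N and linear speed of plug below 0.03 m/s), for 0.2 s.
3. the cover is held with its pin holes in line (distance between leaf_left and hinge_left below 0.0045 m and distance between leaf_right and hinge_right below 0.0045 m and angle between the y axis of cover and the y axis of heater, either way round below 0.06 rad and angle between cover's own z axis and vertical below 0.2 rad and contact force between cover and the fingers above 3 N and contact force between cover and heater below 2 N), for 0.3 s.
At the end, for the whole second after the job is handed in: The plug rests in the dish, released. The centres of both cover knuckles are within 4.5 mm of their places on the heater's hinge axis, the hinge lines within 0.06 rad, the cover level within 0.2 rad, gripped by the fingers (over 3 N) and leaning on the heater with less than 2 N (all of step 2 and all of step 3); the arm keeps its last pose, push and grip.
It fails at once if pin is moved more than 25 mm (distance of pin from where it was at the start of the episode above 0.025 m).
It fails at once if jar_amber is moved more than 25 mm (distance of jar_amber from where it was at the start of the episode above 0.025 m).
It fails at once if jar_white is moved more than 25 mm (distance of jar_white from where it was at the start of the episode above 0.025 m).
It fails at once if a jar is tipped (angle between any of jar_amber, jar_white's own z axis and vertical above 0.5 rad).
It also fails if it takes over 56 s, if anything falls off the work surface, if the arm or the gripper's body presses on something with over 40 N, if the wrist force passes 120 N, or if a joint passes its speed limit or range.

## Working session

There is one attempt and no reset: what is moved stays moved. The work goes in short steps, Python scripts to look and compute and a tool call to move; the robot and the scene stay as the last step left them, time stands still between calls to the robot, and variables do not carry over. Pictures are saved under pics/ and viewed, at most 10 in all, crops included, and the job is handed in when it is done.

Besides the shell and the picture viewer there is one more tool, called after "Request:" as name(argument=value, ...) on one line, values as JSON. jog_arm: Moves the arm, as the interface text tells. Its arguments: {"type":"object","properties":{"series":{"type":"array"}},"required":["series"]}

```bash
mkdir -p pics; ls; cat > h.py <<'E'
import numpy as np, cv2
from bench import ctrl
def K(c): return np.array([[c['fx'],0,c['cx']],[0,c['fy'],c['cy']],[0,0,1.]])
def R(c):
    r=np.array(c['rotation'],float)
    if r.size==4:
        from scipy.spatial.transform import Rotation as S
        r=S.from_quat([r[1],r[2],r[3],r[0]]).as_matrix()
    return r.reshape(3,3)
def slopes(c,uv):
    uv=np.asarray(uv,float).reshape(-1,1,2)
    return cv2.undistortPoints(uv,K(c),np.array([c['k1'],0,0,0,0.]))[:,0]
def plane(c,uv,z):
    s=slopes(c,uv); d=np.c_[s,np.ones(len(s))]@R(c).T; p=np.array(c['xyz'])
    return p+d*((z-p[2])/d[:,2])[:,None]
def cloud(c):
    h,w=c['z_map'].shape; v,u=np.mgrid[:h,:w]
    s=slopes(c,np.stack([u.ravel(),v.ravel()],1)); z=c['z_map'].ravel()
    return ((np.c_[s,np.ones(len(s))]*z[:,None])@R(c).T+np.array(c['xyz'])).reshape(h,w,3)
def proj(c,P):
    q=(np.atleast_2d(P)-np.array(c['xyz']))@R(c); s=q[:,:2]/q[:,2:]
    s=s*(1+c['k1']*(s**2).sum(1))[:,None]
    return s*[c['fx'],c['fy']]+[c['cx'],c['cy']]
E
python3 - <<'E'
from h import *
print(ctrl.get_obs())
for n in('top','scene'):
    c=ctrl.camera(n); np.save(f'{n}.npy',c,allow_pickle=True)
    print({k:v for k,v in c.items() if k not in('frame','z_map')})
    cv2.imwrite(f'pics/{n}0.png',cv2.resize(c['frame'],(768,576)))
E
```

```text
pics
{'time_s': 0.0, 'q': array([-1.53731897e+00,  1.81510582e-01,  1.60802694e+00, -5.22798706e-07,
        1.35382990e+00, -2.06284456e-01]), 'dq': array([ 0.00016112,  0.00151987, -0.0013043 ,  0.00038138,  0.00012808,
       -0.00047815]), 'joint_efforts': array([ 3.09126581e-04, -4.44875801e+01, -3.51331866e+01, -3.00874472e-04,
        9.26198554e-03,  4.43419850e-06]), 'eef_pos': array([ 0.13655204, -0.55796462,  0.23039215]), 'eef_rot': array([-8.84092528e-04,  9.92822488e-01,  1.19593979e-01,  7.63232201e-05]), 'wrist_force': array([-0.24387196,  0.48119394,  0.52991555]), 'torque': array([-0.02538388,  0.03227767,  0.00203269]), 'grasp_force': 0.0, 'opening': 1.0029569858751404}
{'fx': 492.2066318327084, 'fy': 492.2066318327084, 'cx': 260.0923543180211, 'cy': 184.0154689507323, 'k1': 0.03810220214503087, 'xyz': array([ 0.35354792, -0.07363375,  1.30310724]), 'rotation': array([ 0.04094081, -0.69916943,  0.71217515, -0.04788026])}
{'fx': 359.9432919044952, 'fy': 359.9432919044952, 'cx': 256.4181563386173, 'cy': 190.89292066574308, 'k1': -0.005876592484076736, 'xyz': array([ 0.91653247, -0.67185835,  0.80080891]), 'rotation': array([-0.37792802,  0.88087957,  0.26142848, -0.11347574])}
```

View pics/top0.png

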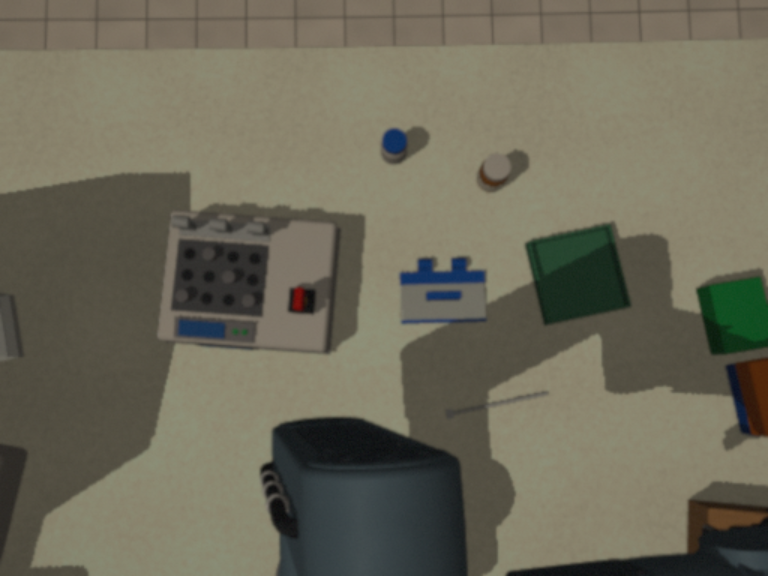

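View pics/scene0.png

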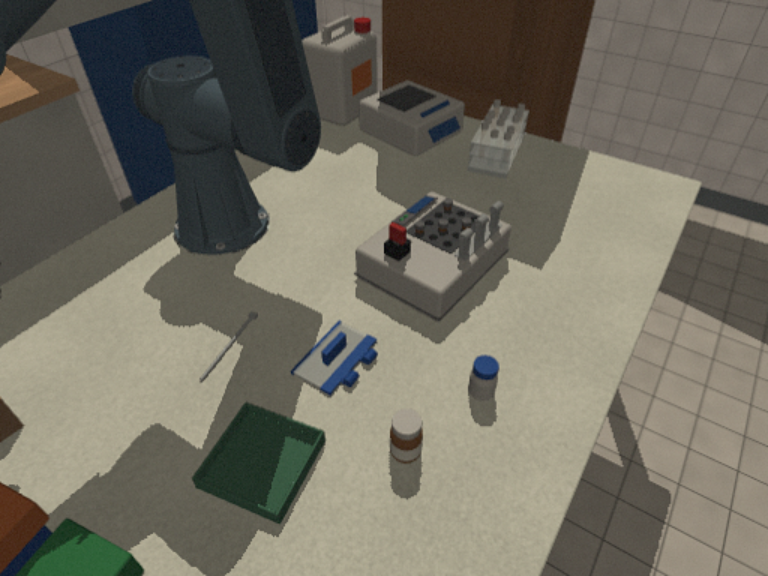

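The top view (768 px wide) shows the heater at (250,280), plug at (302,300), cover at (443,295), dish at (578,275), pin at (497,402) and jars at (394,145) and (495,170). The scene view agrees, and both have x up and y left in the top view. Next I measure.

```bash
cat > m.py <<'E'
from h import *
def rect(P):
    (c,s,a)=cv2.minAreaRect(P[:,:2].astype(np.float32)*1000); return np.round(c,1),np.round(s,1),round(a,2)
for n in('top','scene'):
    c=np.load(n+'.npy',allow_pickle=True).item(); X=cloud(c); H=cv2.cvtColor(c['frame'],cv2.COLOR_BGR2HSV)
    z=X[...,2]; ok=c['z_map']>0
    print(n,'bench z',np.median(z[ok&(abs(z)<.02)]), 'z noise',np.std(z[ok&(abs(z)<.02)]))
    def blobs(m,name,zp,amin=15):
        k,l,st,ce=cv2.connectedComponentsWithStats(m.astype(np.uint8))
        for i in range(1,k):
            if st[i,4]<amin: continue
            uv=np.argwhere(l==i)[:,::-1]; P=plane(c,uv,zp) if zp is not None else X[l==i]
            p=P.mean(0)
            if not(.15<p[0]<.8 and -.6<p[1]<.5): continue
            print(name,'n',st[i,4],'px',np.round(ce[i]),'mean',np.round(p*1000,1),'rect',*rect(P),'zmed',np.round(np.percentile(X[l==i][:,2],[10,50,90])*1000))
    hue,s,v=cv2.split(H)
    blobs((s>120)&(hue>100)&(hue<130)&(v>40)&(z>.03)&(z<.055),'rib',.042)
    blobs((s>120)&(hue>100)&(hue<130)&(v>40)&(z<.03),'trim',None)
    blobs((s>120)&((hue<8)|(hue>172))&(z>.14),'plugtop',.153)
    blobs((abs(z-.085)<.006)&ok,'deck',.085,1000)
    blobs((z>.127)&(z<.16)&ok&(s<90),'steel',None,8)
    blobs((s>60)&(hue>45)&(hue<90)&(z<.06),'dish',None,300)
    blobs((z>.06)&(z<.1)&ok,'jar',None,40)
E
python3 m.py
```

```text
top bench z -0.0010728079044646233 z noise 0.0031730932038199714
rib n 94 px [295. 197.] mean [ 478.3 -176.4   42. ] rect [ 477.5 -178.1] [54.2 10.3] 88.97 zmed [38. 41. 44.]
trim n 529 px [294. 182.] mean [ 519.5 -179.     9.4] rect [ 525.1 -179.1] [ 40.8 146.4] 0.62 zmed [ 5.  8. 17.]
plugtop n 93 px [199. 199.] mean [465.6  57.3 153. ] rect [466.   57.4] [14.  33.1] 89.77 zmed [148. 151. 154.]
deck n 8254 px [166. 187.] mean [505.2 146.4  85. ] rect [505.6 148.6] [278.7 220.1] 84.92 zmed [81. 85. 88.]
steel n 100 px [120. 147.] mean [595.8 246.8 139.9] rect [597.  247.9] [26.8 20.4] 78.99 zmed [134. 141. 144.]
steel n 96 px [145. 149.] mean [590.3 187.5 140.8] rect [591.4 188.2] [25.5 19.4] 83.88 zmed [135. 142. 145.]
steel n 95 px [170. 151.] mean [585.  128.5 140.5] rect [585.6 129.3] [25.8 19. ] 84.36 zmed [135. 141. 145.]
dish n 3242 px [385. 182.] mean [ 516.  -419.1    7.2] rect [ 515.1 -420.5] [148.1 161.3] 10.83 zmed [ 1.  5. 24.]
jar n 234 px [263.  93.] mean [744.  -99.1  73.1] rect [744.7 -99. ] [40.9 42. ] 47.0 zmed [69. 73. 77.]
jar n 289 px [331. 111.] mean [ 691.7 -
[... 988 characters left out ...]
27.8 19. ] 84.08 zmed [132. 141. 146.]
steel n 60 px [321. 146.] mean [592.  183.1 140. ] rect [592.3 186.7] [31.3 18.1] 75.43 zmed [131. 142. 145.]
steel n 64 px [310. 156.] mean [586.9 123.3 139.5] rect [586.4 126.3] [29.4 17.3] 86.05 zmed [130. 142. 146.]
dish n 4019 px [173. 308.] mean [ 513.9 -419.6   10.5] rect [ 515.7 -418.3] [149.3 149.4] 10.78 zmed [ 4.  6. 28.]
jar n 3625 px [289. 164.] mean [520.8 118.3  85. ] rect [508.9 148. ] [281.8 219.1] 84.36 zmed [75. 86. 91.]
jar n 235 px [324. 244.] mean [ 747.  -103.2   73.8] rect [746.1 -99.7] [41.8 42.4] 9.93 zmed [67. 75. 77.]
jar n 386 px [271. 283.] mean [ 695.9 -277.2   81.7] rect [ 693.7 -273.4] [44.9 45.7] 88.6 zmed [66. 85. 87.]
```

```bash
cat > d.py <<'E'
import sys; from h import *
from scipy.spatial.transform import Rotation as S
def delta(x,y,z,yaw):  # mm, rad: world target -> turn (tool rotvec), then shift in the axes after the turn / before
    o=ctrl.get_obs(); w,a,b,c=o['eef_rot']; A=S.from_quat([a,b,c,w])
    T=S.from_euler('z',yaw)*S.from_euler('x',np.pi)
    p=np.array([x,y,z])-o['eef_pos']*1000
    print('t',round(o['time_s'],2),'pos',np.round(o['eef_pos']*1000,1),'F',np.round(o['wrist_force'],1),'open',round(o['opening']*85.4,1),'gf',round(o['grasp_force'],1),'q',np.round(o['q'],2))
    print('turn',np.round((A.inv()*T).as_rotvec(),4),'shift after turn',np.round(T.inv().apply(p),1),'shift now',np.round(A.inv().apply(p),1))
if __name__=='__main__': delta(*map(float,sys.argv[1:5]))
E
python3 d.py 469 57 200 -.09
```

```text
t 0.1 pos [ 136.6 -558.   230.5] F [-0.6  0.2  0.3] open 85.9 gf 0.0 q [-1.54  0.18  1.61  0.    1.35 -0.21]
turn [-1.600e-03 -1.000e-04  3.298e-01] shift after turn [ 275.8 -642.4   30.5] shift now [ 469.  -518.5   31.4]
```

Request:
jog_arm(series=[[[0,0,0,0,0,0.11,85],[0,0,0,0,0,0.11,85],[0,0,0,0,0,0.11,85],[8,-19,0,0,0,0,85],[16,-37,0,0,0,0,85],[16,-37,0,0,0,0,85],[16,-37,0,0,0,0,85],[16,-37,0,0,0,0,85],[16,-37,0,0,0,0,85],[16,-37,0,0,0,0,85]]])

```text
time_s: 1.1
eef_pos: [0.2622, -0.3262, 0.231]
eef_rot: [-0.0, 0.999, -0.045, -0.0]
wrist_force: [1.3, 0.0, 0.1]
opening: 0.995
grasp_force: 0.0
```

Request:
jog_arm(series=[[[16,-37,0,0,0,0,85],[16,-37,0,0,0,0,85],[16,-37,0,0,0,0,85],[16,-37,3,0,0,0,85],[16,-37,5,0,0,0,85],[16,-37,5,0,0,0,85],[16,-37,5,0,0,0,85],[16,-37,5,0,0,0,85],[16,-37,5,0,0,0,85],[12,-32,2,0,0,0,85]]])

```text
time_s: 2.1
eef_pos: [0.4503, 0.0236, 0.2005]
eef_rot: [-0.0, 0.999, -0.045, -0.0]
wrist_force: [-1.0, 0.3, -0.1]
opening: 0.996
grasp_force: 0.0
```

```bash
python3 d.py 469 57 122 -.09
```

```text
t 2.1 pos [450.3  23.6 200.5] F [-1.   0.3 -0.1] open 85.1 gf 0.0 q [-0.21 -0.07  1.94  0.    1.28  1.45]
turn [-0.0003  0.0009  0.0006] shift after turn [ 15.7 -34.9  78.5] shift now [ 15.8 -34.9  78.5]
```

Request:
jog_arm(series=[[[8,-17,0,0,0,0,85],[7.5,-18,0,0,0,0,85],[0,0,15,0,0,0,85],[0,0,15,0,0,0,85],[0,0,15,0,0,0,85],[0,0,15,0,0,0,85],[0,0,10,0,0,0,85],[0,0,0,0,0,0,85],[0,0,0,0,0,0,85],[0,0,0,0,0,0,85]]])

```text
time_s: 3.1
eef_pos: [0.4693, 0.0549, 0.1321]
eef_rot: [0.0, 0.999, -0.045, 0.001]
wrist_force: [0.8, 0.2, 1.1]
opening: 0.996
grasp_force: 0.0
```

```bash
python3 d.py 469 57 122 -.09
```

```text
t 3.1 pos [469.3  54.9 132.1] F [0.8 0.2 1.1] open 85.1 gf 0.0 q [-0.14  0.07  1.95  0.    1.12  1.53]
turn [ 0.     -0.0014 -0.0003] shift after turn [-0.5 -2.  10.1] shift now [-0.5 -2.  10.1]
```

Request:
jog_arm(series=[[[0,-2,5,0,0,0,85],[0,0,4,0,0,0,85],[0,0,0,0,0,0,50],[0,0,0,0,0,0,20],[0,0,0,0,0,0,5],[0,0,0,0,0,0,5],[0,0,0,0,0,0,5],[0,0,0,0,0,0,5],[0,0,0,0,0,0,5],[0,0,0,0,0,0,5]]])

```text
time_s: 4.1
eef_pos: [0.469, 0.0572, 0.1224]
eef_rot: [-0.0, 0.999, -0.045, 0.0]
wrist_force: [-0.5, 2.0, 1.2]
opening: 0.156
grasp_force: 61.2
```

Gripped (opening about 13 mm). Now pull up.

Request:
jog_arm(series=[[[0,0,-2,0,0,0,5],[0,0,-2,0,0,0,5],[0,0,-3,0,0,0,5],[0,0,-5,0,0,0,5],[0,0,-8,0,0,0,5],[0,0,-10,0,0,0,5],[0,0,-15,0,0,0,5],[0,0,-15,0,0,0,5],[0,0,-15,0,0,0,5],[0,0,0,0,0,0,5]]])

```text
time_s: 5.1
eef_pos: [0.4711, 0.0564, 0.201]
eef_rot: [0.001, 0.999, -0.045, 0.003]
wrist_force: [0.5, 0.1, 0.2]
opening: 0.153
grasp_force: 62.3
```

```bash
python3 - <<'E'
from h import *
c=ctrl.camera('scene'); cv2.imwrite('pics/s1.png',cv2.resize(c['frame'][60:260,150:400],(750,600)))
E
python3 d.py 515 -420 160 0.2
```

```text
t 5.15 pos [470.3  56.6 199.4] F [-0.1 -0.2 -0.9] open 13.2 gf 62.3 q [-0.13 -0.02  1.89 -0.    1.27  1.53]
turn [ 0.0013 -0.0043 -0.2903] shift after turn [-50.8 476.   39.4] shift now [ 87.3 470.6  40.2]
```

View pics/s1.png

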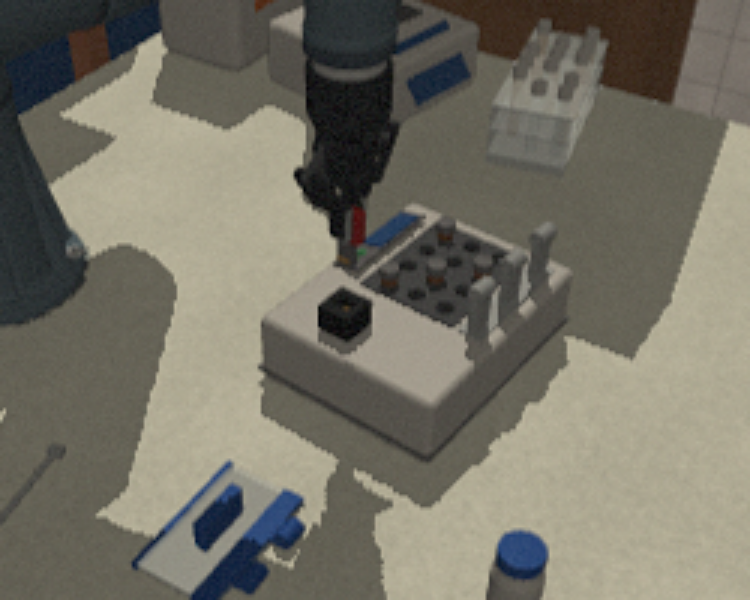

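Plug is out and held (about (355,230)); socket is empty at (345,315). Moving to the dish.

Request:
jog_arm(series=[[[3,16,0,0,0,0,5],[6,32,0,0,0,0,5],[6,32,0,0,0,0,5],[6,32,0,0,0,0,5],[6,32,0,0,0,0,5],[6,32,0,0,0,0,5],[6,32,0,0,0,0,5],[6,32,0,0,0,0,5],[6,32,0,0,0,0,5],[6,32,0,0,0,0,5]]])

```text
time_s: 6.15
eef_pos: [0.4978, -0.2523, 0.1967]
eef_rot: [-0.0, 0.999, -0.045, -0.0]
wrist_force: [0.1, 0.3, 0.6]
opening: 0.15
grasp_force: 62.3
```

Request:
jog_arm(series=[[[6,32,0,0,0,0,5],[6,32,0,0,0,0,5],[6,32,0,0,0,0,5],[6,32,10,0,0,0,5],[3,20,20,0,0,0,5],[3,19,20,0,0,0,5],[0,0,25,0,0,0,5],[0,0,25,0,0,0,5],[0,0,0,0,0,0,5],[0,0,0,0,0,0,5]]])

```text
time_s: 7.15
eef_pos: [0.5127, -0.4196, 0.0967]
eef_rot: [-0.001, 0.999, -0.045, -0.001]
wrist_force: [-0.7, -0.7, -0.5]
opening: 0.149
grasp_force: 62.3
```

```bash
python3 d.py 515 -420 46 -0.09
```

```text
t 7.15 pos [ 512.7 -419.6   96.7] F [-0.7 -0.7 -0.5] open 12.7 gf 62.3 q [-0.86  0.51  1.47 -0.    1.17  0.8 ]
turn [-0.0012  0.0014 -0.0002] shift after turn [ 2.4  0.2 50.7] shift now [ 2.4  0.3 50.7]
```

Request:
jog_arm(series=[[[0,0,15,0,0,0,5],[0,0,15,0,0,0,5],[0,0,12,0,0,0,5],[0,0,6,0,0,0,5],[0,0,3,0,0,0,5],[0,0,0,0,0,0,5],[0,0,0,0,0,0,20],[0,0,0,0,0,0,40],[0,0,0,0,0,0,85],[0,0,0,0,0,0,85]]])

```text
time_s: 8.15
eef_pos: [0.5133, -0.4201, 0.0467]
eef_rot: [0.0, 0.999, -0.045, 0.0]
wrist_force: [0.6, 0.4, 0.7]
opening: 0.736
grasp_force: 0.0
```

Request:
jog_arm(series=[[[0,0,0,0,0,0,85],[0,0,-10,0,0,0,85],[0,0,-20,0,0,0,85],[0,0,-30,0,0,0,85],[0,0,-30,0,0,0,85],[0,0,-30,0,0,-0.14,85],[0,0,0,0,0,-0.14,85],[0,0,0,0,0,-0.14,85],[0,0,0,0,0,-0.14,85],[0,0,0,0,0,-0.14,85]]])

```text
time_s: 9.15
eef_pos: [0.5132, -0.42, 0.1674]
eef_rot: [0.0, 0.953, 0.303, 0.0]
wrist_force: [0.3, -0.5, 0.3]
opening: 0.997
grasp_force: 0.0
```

```bash
python3 d.py 478 -179.5 150 1.582; python3 - <<'E'
from h import *
c=ctrl.camera('scene'); cv2.imwrite('pics/s2.png',cv2.resize(c['frame'][180:384,80:340],(764,600)))
E
```

```text
t 9.15 pos [ 513.2 -420.   167.4] F [ 0.3 -0.5  0.3] open 85.1 gf 0.0 q [-0.86  0.43  1.43  0.    1.29  0.09]
turn [ 9.000e-04  4.000e-04 -9.664e-01] shift after turn [240.9 -32.5  17.4] shift now [ 110.1 -216.7   17.2]
```

View pics/s2.png

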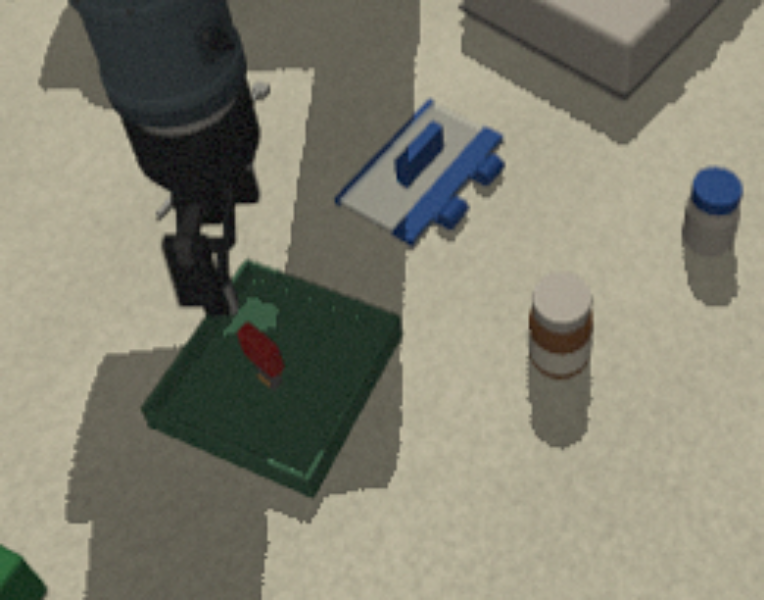

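The plug stands in the dish near (262,355). Next the cover.

Request:
jog_arm(series=[[[0,0,0,0,0,-0.14,85],[0,0,0,0,0,-0.14,85],[0,0,0,0,0,-0.14,85],[0,0,0,0,0,-0.14,85],[0,0,0,0,0,-0.14,85],[0,0,0,0,0,-0.14,85],[0,0,0,0,0,-0.126,85],[20,-2.5,0,0,0,0,85],[30,-4,0,0,0,0,85],[30,-4,0,0,0,0,85]]])

```text
time_s: 10.2
eef_pos: [0.502, -0.3395, 0.1668]
eef_rot: [0.0, 0.707, 0.708, 0.0]
wrist_force: [0.7, 0.5, 0.0]
opening: 0.996
grasp_force: 0.0
```

Request:
jog_arm(series=[[[30,-4,0,0,0,0,85],[30,-4,0,0,0,0,85],[30,-4,0,0,0,0,85],[30,-4,5,0,0,0,85],[30,-4,10,0,0,0,85],[11,-2,20,0,0,0,85],[0,0,20,0,0,0,85],[0,0,20,0,0,0,85],[0,0,0,0,0,0,85],[0,0,0,0,0,0,85]]])

```text
time_s: 11.2
eef_pos: [0.4795, -0.1792, 0.0919]
eef_rot: [-0.0, 0.706, 0.708, -0.0]
wrist_force: [0.2, -0.9, -0.2]
opening: 0.994
grasp_force: 0.0
```

```bash
python3 d.py 478 -179.5 13 1.582; python3 - <<'E'
from h import *
c=ctrl.camera('scene'); cv2.imwrite('pics/s3.png',cv2.resize(c['frame'][180:300,150:310],(800,600)))
E
```

```text
t 11.2 pos [ 479.5 -179.2   91.9] F [ 0.2 -0.9 -0.2] open 84.9 gf 0.0 q [-0.59  0.22  1.87  0.    1.05 -0.59]
turn [-0.0001 -0.0001 -0.0077] shift after turn [-0.3 -1.5 78.9] shift now [-0.3 -1.5 78.9]
```

View pics/s3.png

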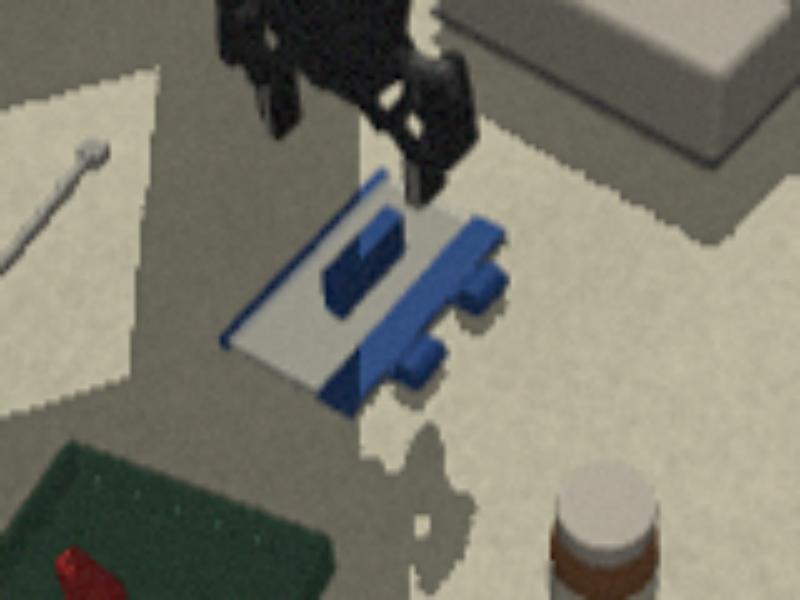

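The fingers straddle the rib at (365,260); descending and gripping.

Request:
jog_arm(series=[[[0,-1.5,20,0,0,-0.008,85],[0,0,20,0,0,0,85],[0,0,18,0,0,0,85],[0,0,13,0,0,0,85],[0,0,7,0,0,0,85],[0,0,0,0,0,0,60],[0,0,0,0,0,0,40],[0,0,0,0,0,0,25],[0,0,0,0,0,0,5],[0,0,0,0,0,0,5]]])

```text
time_s: 12.25
eef_pos: [0.4786, -0.1794, 0.0141]
eef_rot: [0.001, 0.703, 0.712, 0.0]
wrist_force: [-5.3, 2.6, 2.6]
opening: 0.152
grasp_force: 58.4
```

Request:
jog_arm(series=[[[0,0,0,0,0,0,5],[0,0,0,0,0,0,5],[0,0,0,0,0,0,5],[0,0,-5,0,0,0,5],[0,0,-15,0,0,0,5],[0,0,-30,0,0,0,5],[0,0,-40,0,0,0,5],[0,0,-40,0,0,0,5],[0,0,-40,0,0,0,5],[0,0,-10,0,0,0,5]]])

```text
time_s: 13.25
eef_pos: [0.4798, -0.1803, 0.198]
eef_rot: [0.004, 0.702, 0.712, 0.001]
wrist_force: [0.9, -0.5, -2.3]
opening: 0.152
grasp_force: 58.9
```

```bash
python3 d.py 533 192 190 1.481
```

```text
t 13.25 pos [ 479.8 -180.3  198. ] F [ 0.9 -0.5 -2.3] open 13.0 gf 58.9 q [-0.59  0.07  1.8  -0.    1.26 -0.6 ]
turn [0.0062 0.0039 0.103 ] shift after turn [375.5  19.6   8. ] shift now [371.6  58.1   6.8]
```

Request:
jog_arm(series=[[[0,0,0,0.003,0.002,0.05,5],[0,0,0,0.003,0.002,0.053,5],[14,1,0,0,0,0,5],[27,1.5,0,0,0,0,5],[27,1.5,0,0,0,0,5],[27,1.5,0,0,0,0,5],[27,1.5,0,0,0,0,5],[27,1.5,0,0,0,0,5],[27,1.5,0,0,0,0,5],[27,1.5,0,0,0,0,5]]])

```text
time_s: 14.25
eef_pos: [0.5065, 0.0242, 0.1927]
eef_rot: [-0.005, 0.738, 0.675, -0.001]
wrist_force: [0.3, 0.1, -1.8]
opening: 0.149
grasp_force: 58.8
```

Request:
jog_arm(series=[[[27,1.5,0,0,0,0,5],[27,1.5,0,0,0,0,5],[27,1.5,0,0,0,0,5],[27,1.5,0,0,0,0,5],[27,1.5,0,0,0,0,5],[24,1,2,0,0,0,5],[12,1,4,0,0,0,5],[0,0,2,0,0,0,5],[0,0,0,0,0,0,5],[0,0,0,0,0,0,5]]])

```text
time_s: 15.25
eef_pos: [0.5321, 0.1906, 0.1861]
eef_rot: [-0.004, 0.738, 0.674, -0.001]
wrist_force: [0.3, -0.8, -2.4]
opening: 0.155
grasp_force: 58.7
```

```bash
python3 d.py 533 192 190 1.481; python3 - <<'E'
from h import *
for n in('top','scene'):
    c=ctrl.camera(n); np.save(n+'1.npy',c,allow_pickle=True)
t,s=[np.load(n+'1.npy',allow_pickle=True).item()['frame'] for n in('top','scene')]
cv2.imwrite('pics/c4.png',np.vstack([cv2.resize(t[125:200,80:240],(640,300)),cv2.resize(s[85:195,230:390],(436,300))]) if 0 else np.hstack([cv2.resize(t[115:215,90:190],(400,400)),cv2.resize(s[90:190,250:350],(400,400))]))
E
```

```text
t 15.25 pos [532.1 190.6 186.1] F [ 0.3 -0.8 -2.4] open 13.2 gf 58.7 q [0.13 0.21 1.67 0.   1.27 0.22]
turn [-0.007  -0.0031 -0.0009] shift after turn [ 1.5  0.8 -3.9] shift now [ 1.5  0.7 -3.9]
```

View pics/c4.png

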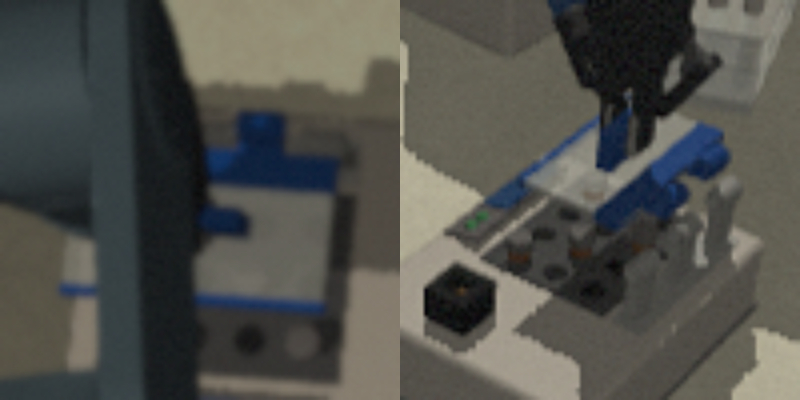

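The cover hangs just above the hinge; the scene camera sees both blue knuckles (about (670,195), (710,160)) and all steel ones, top sees the right blue one (262,130). I compare extents with the same estimator.

```bash
cat > k.py <<'E'
from h import *
import sys
yaw=-.09; Rz=np.array([[np.cos(yaw),-np.sin(yaw),0],[np.sin(yaw),np.cos(yaw),0],[0,0,1]])
O=np.array([.508,.149,0])
def st(P):
    f=lambda a:np.round(np.percentile(a,[3,97])*1000,1)
    return 'n',len(P),'x',f(P[:,0]),'y',f(P[:,1]),'ymid',round(f(P[:,1]).mean(),1),'z',f(P[:,2]),'topx',np.round(np.median(P[P[:,2]>np.percentile(P[:,2],70),0])*1000,1)
def run(tag,n,zc):
    c=np.load(f'{n}{tag}.npy',allow_pickle=True).item(); L=(cloud(c)-O)@Rz; H=cv2.cvtColor(c['frame'],cv2.COLOR_BGR2HSV)
    h,s,v=cv2.split(H); x,y,z=np.moveaxis(L,2,0)
    blue=(s>110)&(h>100)&(h<130)&(v>30)
    for yc in(15,75):
        m=blue&(abs(x-.082)<.018)&(abs(y-yc/1000)<.028)&(abs(z-zc)<.015)
        if m.sum()>10: print(n,'blue',yc,*st(L[m]))
    m=blue&(abs(x-.02)<.014)&(abs(y-.045)<.045)&(z>zc+.012)&(z<zc+.045)
    if m.sum()>10: print(n,'rib',*st(L[m]))
    m=blue&(abs(x-.065)<.022)&(abs(y-.045)<.1)&(abs(z-zc)<.03)
    if m.sum()>10: print(n,'trim',*st(L[m]))
def steel(n,tag=''):
    c=np.load(f'{n}{tag}.npy',allow_pickle=True).item(); L=(cloud(c)-O)@Rz; s=cv2.cvtColor(c['frame'],cv2.COLOR_BGR2HSV)[...,1]; x,y,z=np.moveaxis(L,2,0)
    for yc in(-15,45,105):
        m=(s<90)&(abs(x-.08)<.022)&(abs(y-yc/1000)<.028)&(z>.12)&(z<.152)
        if m.sum()>10: print(n,'steel',yc,*st(L[m]))
if __name__=='__main__':
    for n in('scene','top'): steel(n); run(sys.argv[1],n,float(sys.argv[2]))
E
python3 k.py 1 .182
```

```text
scene steel -15 n 76 x [72.1 88.2] y [-29.3  -1.9] ymid -15.6 z [121.4 146.5] topx 79.4
scene steel 45 n 70 x [72.3 88.5] y [31.  56.5] ymid 43.8 z [123.8 146.3] topx 80.0
scene steel 105 n 67 x [71.4 88.9] y [ 91.3 117.2] ymid 104.2 z [121.8 146.3] topx 80.3
scene blue 15 n 71 x [64.8 88.8] y [-2.2 24.3] ymid 11.0 z [176.  192.6] topx 80.5
scene blue 75 n 70 x [65.2 89. ] y [56.8 87. ] ymid 71.9 z [175.7 193.6] topx 80.3
scene rib n 64 x [14.2 28. ] y [11.6 47.4] ymid 29.5 z [195.3 216.6] topx 19.4
scene trim n 315 x [46.8 86. ] y [-32.5 108.3] ymid 37.9 z [175.8 192.5] topx 76.6
top steel -15 n 98 x [70.1 88.2] y [-25.6  -0.2] ymid -12.9 z [127.2 146.4] topx 78.7
top steel 45 n 101 x [70.5 88.1] y [34.1 58.9] ymid 46.5 z [124.7 146.7] topx 79.1
top steel 105 n 103 x [70.1 88.3] y [ 93.8 118.6] ymid 106.2 z [127.9 146. ] topx 79.6
top blue 15 n 108 x [64.2 83.2] y [ 1.5 26.9] ymid 14.2 z [175.2 193. ] topx 77.6
top rib n 61 x [13.7 23.8] y [14.5 35.2] ymid 24.8 z [198.6 216.1] topx 19.0
top trim n 365 x [45.8 81.4] y [-28.1  39.7] ymid 5.8 z [174.9 190.9] topx 71.5
```

Request:
jog_arm(series=[[[1,0.5,0,-0.003,-0.001,0,5],[1.5,0.5,0,-0.004,-0.002,0,5],[0,0,5,0,0,0,5],[0,0,5,0,0,0,5],[0,0,5,0,0,0,5],[0,0,4,0,0,0,5],[0,0,0,0,0,0,5],[0,0,0,0,0,0,5],[0,0,0,0,0,0,5],[0,0,0,0,0,0,5]]])

```text
time_s: 16.35
eef_pos: [0.5338, 0.194, 0.1678]
eef_rot: [0.0, 0.738, 0.675, 0.001]
wrist_force: [0.3, 0.6, -2.4]
opening: 0.151
grasp_force: 58.7
```

```bash
python3 d.py 533 192 138.5 1.481; python3 - <<'E'
from h import *
for n in('top','scene'):
    F=[ctrl.camera(n) for _ in range(3)]; c=F[0]; c['z_map']=np.median([f['z_map'] for f in F],0); c['frame']=np.median([f['frame'] for f in F],0).astype(np.uint8); np.save(n+'2.npy',c,allow_pickle=True)
t,s=[np.load(n+'2.npy',allow_pickle=True).item()['frame'] for n in('top','scene')]
cv2.imwrite('pics/c5.png',np.hstack([cv2.resize(t[130:180,130:180],(400,400)),cv2.resize(s[120:170,300:350],(400,400))]))
E
python3 k.py 2 .163
```

```text
t 16.35 pos [533.8 194.  167.8] F [ 0.3  0.6 -2.4] open 12.9 gf 58.7 q [0.14 0.23 1.69 0.   1.23 0.23]
turn [ 0.0013 -0.0008 -0.0002] shift after turn [-2.1 -0.6 29.3] shift now [-2.1 -0.7 29.3]
scene steel -15 n 76 x [72.1 88.2] y [-29.3  -1.9] ymid -15.6 z [121.4 146.5] topx 79.4
scene steel 45 n 70 x [72.3 88.5] y [31.  56.5] ymid 43.8 z [123.8 146.3] topx 80.0
scene steel 105 n 67 x [71.4 88.9] y [ 91.3 117.2] ymid 104.2 z [121.8 146.3] topx 80.3
scene blue 15 n 77 x [65.  89.7] y [-4.7 33.9] ymid 14.6 z [156.8 174.7] topx 81.6
scene blue 75 n 72 x [64.6 89.4] y [57.4 87. ] ymid 72.2 z [156.8 174.7] topx 80.9
scene rib n 66 x [15.7 28.7] y [16.  51.2] ymid 33.6 z [175.7 201.8] topx 21.3
scene trim n 301 x [47.6 85.5] y [-28.1 112. ] ymid 42.0 z [156.7 174.6] topx 75.7
top steel -15 n 98 x [70.1 88.2] y [-25.6  -0.2] ymid -12.9 z [127.2 146.4] topx 78.7
top steel 45 n 101 x [70.5 88.1] y [34.1 58.9] ymid 46.5 z [124.7 146.7] topx 79.1
top steel 105 n 103 x [70.1 88.3] y [ 93.8 118.6] ymid 106.2 z [127.9 146. ] topx 79.6
top blue 15 n 118 x [64.4 85.5] y [ 5.5 33.3] ymid 19.4 z [157.5 174.5] topx 80.5
top rib n 62 x [15.1 26.1] y [18.6 38.8] ymid 28.7 z [178.8 196. ] topx 20.0
top trim n 355 x [47.3 83.5] y [-24.  43.] ymid 9.5 z [157.9 172.8] topx 74.1
```

View pics/c5.png

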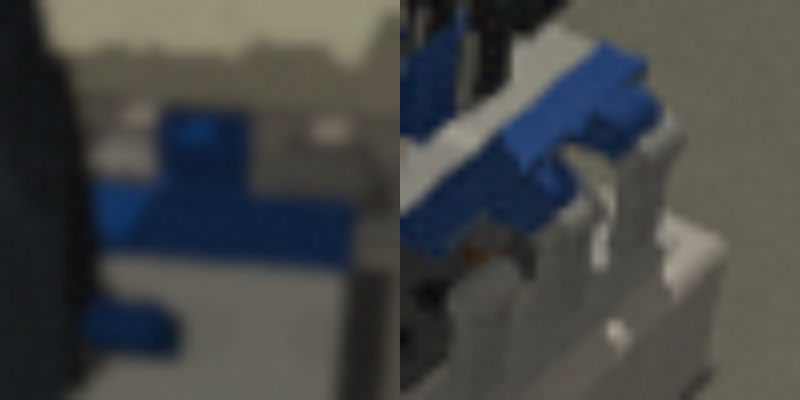

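The left panel shows the blue knuckle at (205,150) between the middle and right steel ones. The trim leaks into my window, so I tighten it.

```bash
sed -i 's/abs(x-.082)<.018/abs(x-.084)<.012/' k.py; for a in "1 .182" "2 .163"; do echo $a; python3 k.py $a | grep blue; done; sed 's/(x-.084)/(x-.084)/' /dev/null
```

```text
1 .182
scene blue 15 n 57 x [72.5 88.9] y [-1.7 21.2] ymid 9.8 z [176.4 192.7] topx 80.5
scene blue 75 n 53 x [72.8 89.1] y [58.3 81.3] ymid 69.8 z [175.5 193.9] topx 79.4
top blue 15 n 56 x [73.1 83.9] y [ 2. 23.] ymid 12.5 z [176.3 194.1] topx 77.6
2 .163
scene blue 15 n 57 x [73.2 89.7] y [ 2.1 24. ] ymid 13.0 z [157.4 174.8] topx 81.5
scene blue 75 n 54 x [73.5 89.5] y [62.2 85.1] ymid 73.6 z [158.6 174.8] topx 80.7
top blue 15 n 70 x [72.3 86. ] y [ 5.9 27. ] ymid 16.4 z [158.1 174.8] topx 80.7
```

Request:
jog_arm(series=[[[0.6,-0.6,2,0,0,0,5],[0,0,4,0,0,0,5],[0,0,4,0,0,0,5],[0,0,3,0,0,0,5],[0,0,3,0,0,0,5],[0,0,2,0,0,0,5],[0,0,2,0,0,0,5],[0,0,0,0,0,0,5],[0,0,0,0,0,0,5],[0,0,0,0,0,0,5]]])

```text
time_s: 17.65
eef_pos: [0.5332, 0.1947, 0.1477]
eef_rot: [0.0, 0.738, 0.675, 0.001]
wrist_force: [-0.1, -0.3, -1.4]
opening: 0.151
grasp_force: 58.7
```

Entering without contact force; finishing the descent.

Request:
jog_arm(series=[[[0,0,2,0,0,0,5],[0,0,2,0,0,0,5],[0,0,2,0,0,0,5],[0,0,1.5,0,0,0,5],[0,0,1,0,0,0,5],[0,0,0,0,0,0,5],[0,0,0,0,0,0,5],[0,0,0,0,0,0,5],[0,0,0,0,0,0,5],[0,0,0,0,0,0,5]]])

```text
time_s: 18.65
eef_pos: [0.5331, 0.1946, 0.1391]
eef_rot: [0.0, 0.738, 0.675, 0.001]
wrist_force: [-0.7, 0.4, -1.1]
opening: 0.149
grasp_force: 58.7
```

```bash
python3 d.py 533 194.5 139.2 1.481; python3 - <<'E'
from h import *
for n in('top','scene'):
    F=[ctrl.camera(n) for _ in range(5)]; c=F[0]; c['z_map']=np.median([f['z_map'] for f in F],0); c['frame']=np.median([f['frame'] for f in F],0).astype(np.uint8); np.save(n+'3.npy',c,allow_pickle=True)
t,s=[np.load(n+'3.npy',allow_pickle=True).item()['frame'] for n in('top','scene')]
cv2.imwrite('pics/c6.png',np.hstack([cv2.resize(t[130:180,130:180],(400,400)),cv2.resize(s[120:170,300:350],(400,400))]))
E
python3 k.py 3 .135
python3 - <<'E'
from k import *
steel('scene','3'); steel('top','3')
E
```

```text
t 18.65 pos [533.1 194.6 139.1] F [-0.7  0.4 -1.1] open 12.8 gf 58.7 q [0.14 0.26 1.71 0.   1.17 0.23]
turn [ 0.0009 -0.0007 -0.0002] shift after turn [-0.1 -0.1 -0.1] shift now [-0.1 -0.1 -0.1]
scene steel -15 n 76 x [72.1 88.2] y [-29.3  -1.9] ymid -15.6 z [121.4 146.5] topx 79.4
scene steel 45 n 70 x [72.3 88.5] y [31.  56.5] ymid 43.8 z [123.8 146.3] topx 80.0
scene steel 105 n 67 x [71.4 88.9] y [ 91.3 117.2] ymid 104.2 z [121.8 146.3] topx 80.3
scene blue 15 n 43 x [73.  89.2] y [ 4.  26.2] ymid 15.1 z [132.2 146.2] topx 80.1
scene blue 75 n 40 x [73.7 89.6] y [63.1 85.2] ymid 74.2 z [134.8 146. ] topx 79.8
scene rib n 60 x [15.3 27.6] y [16.5 48.7] ymid 32.6 z [147.6 169.2] topx 21.2
scene trim n 254 x [46.6 85.7] y [-27.6 110.3] ymid 41.3 z [130.  145.8] topx 77.8
top steel -15 n 98 x [70.1 88.2] y [-25.6  -0.2] ymid -12.9 z [127.2 146.4] topx 78.7
top steel 45 n 101 x [70.5 88.1] y [34.1 58.9] ymid 46.5 z [124.7 146.7] topx 79.1
top steel 105 n 103 x [70.1 88.3] y [ 93.8 118.6] ymid 106.2 z [127.9 146. ] topx 79.6
top blue 15 n 63 x [72.5 84.8] y [ 6.4 28.4] ymid 17.4 z [128. 145.] topx 78.7
top rib n 58 x [14.2 24.2] y [18.8 38.5] ymid 28.6 z [148.5 167.9] topx 19.4
top trim n 343 x [46.4 82.9] y [-23.2  44.4] ymid 10.6 z [129.9 143.7] topx 72.8
scene steel -15 n 74 x [70.7 88. ] y [-28.1  -4.7] ymid -16.4 z [121.3 146.3] topx 80.1
scene steel 45 n 51 x [74.1 88.8] y [27.8 57.7] ymid 42.8 z [121.8 146.4] topx 79.5
scene steel 105 n 46 x [66.7 89.3] y [ 89.2 119.8] ymid 104.5 z [123.5 146.8] topx 81.5
top steel -15 n 109 x [65.6 88.1] y [-25.4   5.2] ymid -10.1 z [127.7 144.9] topx 80.8
top steel 45 n 79 x [70.  88.2] y [23.  50.9] ymid 37.0 z [130.8 144. ] topx 80.4
```

View pics/c6.png

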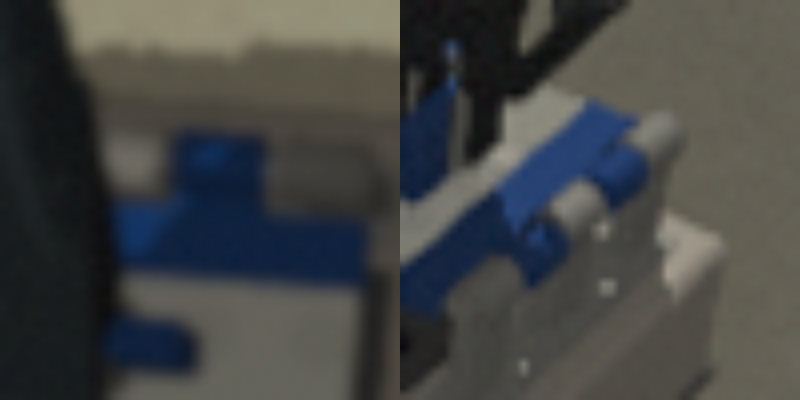

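Both pictures show the blue knuckles ((215,165) left; (545,250), (620,175) right) in line between the steel ones; residuals are under about 1 mm. I check for leaning by averaging the force.

```bash
python3 - <<'E'
from h import *
F=[]
for _ in range(16): ctrl.camera('top'); o=ctrl.get_obs(); F.append(np.r_[o['wrist_force'],o['torque']])
F=np.array(F); print(F.mean(0).round(2),F.std(0).round(2),o['time_s'],o['grasp_force'])
E
```

```text
[ 0.21  0.01 -1.99 -0.01  0.01 -0.  ] [0.42 0.45 0.47 0.03 0.03 0.02] 19.95 58.728877902030945
```

The mean vertical force is about 2.0 N, which is the cover's own weight, with no side load: it hangs free. Handing in.

```bash
python3 -c "
from bench import ctrl
print(ctrl.hand_in())"
```

```text
the job is handed in; nothing more can be done
None
```

I handed the job in at about 20 s of robot time, with no verdict returned: the plug is in the dish, and the gripper holds the cover with its pin holes lined up to within about 1 mm by camera and no sign of it leaning on the heater.

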